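# Clamp the micromanipulator to the bench rail with its quarter-turn lock

## Robot

A 6-joint arm with a two-finger parallel gripper is mounted at the origin on the work surface. World frame = base frame: x ahead of the robot, y to its left, z up, the work surface at z = 0. Lengths are in m, angles in rad, forces in N, time in s.
With the tool pointing down it reaches from about 0.35 to 0.975 m from the base axis. Payload 4.9 kg.
Tool frame: the origin (TCP) lies midway between the tips of the shut fingers; the grasp point (between the pads) lies ctrl.grip_point_offset behind it (ctrl.grip_point_offset is the distance from the TCP to the grasp point, in m); x points along the fingers, y is the direction in which the jaws open and shut, and the axes are right-handed (so a half turn about x gives the same grasp; the last joint's range is limited). The gripper opens to 85 mm and grips with 20 to 120 N. Pads are 22 mm wide; open, the fingers measure 114 mm over their backs; the gripper's body (76 mm by 85 mm) begins 54 mm behind the grasp point. The pads swing forward as they close: fully open they stand 13 mm farther back than shut.
Start: joints at [-1.232, 0.053, 1.613, -0, 1.476, -0.119], TCP at [0.276, -0.561, 0.231] pointing down, gripper open.
Joint ranges: [-3.01, 3.01], [-1.01, 2.22], [0.06, 2.58], [-1.02, 4.17], [0.09, 2.62], [-3.14, 3.14]. Speed limits (rad/s): [2.57, 2.57, 3.14, 3.14, 3.14, 3.14].

## Interface

Orientations are given as a rotation vector (axis times angle).
In Python, from station import ctrl gives the robot as it stands. The module is installed in compiled form; this text tells all that it offers.
- The arm moves only by the tool drive_tool, never from a script. Its argument "commands" is text: rows parted by semicolons, each of 5 numbers parted by spaces: the closure, from -1 (fully open) to 1 (shut), so that 0 is half open, then the shift along the tool's x, y, z in units of 40 mm (1.0 is 40 mm), then the turn about the tool's x in units of 5 degrees (1.0 is 5 degrees). A call has 1 to 8 rows; each row is the pose to reach, as a shift and turn from the pose commanded when the call began, along the tool's axes at that moment; what a row does not reach only later rows make up. A row lasts 1/12 s, in which the tool goes at most 41.7 mm and 7.16 degrees, less where a joint would pass 70% of its speed; a pose out of reach is approached as far as the arm can. A call with a gripper value outside its range is refused whole. The fingers move at their own pace and stop on an object; "newtons" is the grip in N (left out, the last holds). Time passes only in rows, so rows that repeat a pose let the fingers close. It gives the time, the measured TCP pose, the force and the opening at its end, in the units of the state.
- ctrl.get_obs(): the state, without advancing time (a new reading comes with each control period).
- ctrl.get_image(name): name is "side" or "top" or "wrist"; returns (picture, depth): 400x640x3 uint8, blue, green, red; 400x640 float32, m along the optical axis (not along the pixel's ray), 0 where there is no reading.
- ctrl.camera_info(name): a dict with "K" (3x3 intrinsics, pixels), "T" (4x4, takes a point from camera to world coordinates). Camera axes: x right, y down, z forward; pixel columns grow to the right and rows downward; lengths in m; the calibration is good to about 2 mm. A picture is of the moment at which its call begins: read the wrist's pose just before it. camera_info takes no time and is no camera call; for the wrist camera it gives the pose at the moment of the call.
- ctrl.finish_job(): hands the job in, once; it reports no verdict.
The state is a dict: "t": time; "q": joint angles; "dq": joint speeds; "effort": joint torques, N m; "tool_pos": TCP position; "tool_rot": TCP orientation; "contact_force": force on the tool from outside, world axes, zero at the start; "wrist_torque": the same for the moment, N m; "opening": finger opening in m.
Only numpy, scipy, OpenCV 4.12 (cv2) and the standard library are available. Lean on these libraries where they do the work, as an engineer would, in place of code of your own. Each camera call takes 0.05 s, during which the arm holds its last target.

## Task

The micromanipulator has been lined up on the slotted bench rail but is not clamped yet. Take the wing-handled quarter-turn lock out of the parts block, drop its T-shaped head through the oblong hole in the manipulator's foot into the rail slot, press it well down, gently, against its spring, turn it a quarter turn clockwise (seen from above) to its stop and let the spring lift it, so that the head is seated crosswise under the lips of the rail with the wing in line with the slot. Do not force anything, do not shift the manipulator along the rail, and leave the other things on the bench where they are.

Things in the scene. Friction and masses are not known exactly. Their poses are not given: they have to be found in the camera images.
- rail: Aluminium rail screwed to the bench, 420 long x 60 wide x 36 mm high. Origin: centre of its underside; x along the slot, z up. Slot in its top 16 mm wide, all along; hollow below it 32.9 mm wide, floor 8 mm above the bench. The lips are 4 mm thick, each with a rib on its underside along the slot edge, 2.5 mm wide, reaching down to 28.5 mm above the bench.
- foot_hole (a point): Centre of the oblong hole in the micromanipulator's grey foot, on the foot's top face, 44 mm above the bench; axes as the rail's. Hole 38 mm long (x) x 18 mm wide (y), over the slot. Foot 8 mm thick, 56 wide, from x -36 to +165 mm; keyed in the slot, slides along it if pushed with over 9 N. The manipulator on it, up to 115 mm high, begins at x +85 mm.
- lock_grip (a point): Grip point of the lock, on its axis in the black wing (12 thick in x, 46 long in y, 31 tall), 8.7 mm below its top, 57.5 above the head's underside, 22 above the steel flange. Head along x, across the wing: 32 x 15 x 9 mm, square-edged. Two corners square, two cut back: in the rail it turns only clockwise from above and stops about 4 degrees past the quarter.
- lock: The lock itself, 66 mm tall; origin: centre of the head's underside. A sprung collar, 34 mm wide, comes to rest on the foot with its underside 19.3 mm above the origin; it yields from 3 N and bottoms at 12.4 N after 7.8 mm. Two grooves across the head, floor 6 mm above the origin. Turning needs the head top under the ribs: 5.2 mm of stroke, 9.3 N. At 90 degrees the spring lifts it until the grooves take the ribs: origin 22.5 mm above the bench.
- block: Grey parts block fixed on the bench, 76 (x) x 156 (y) x 26 mm high; origin: centre of its underside. Two pockets 38 (x) x 18 (y) mm at y +40 and -40 mm; the lock stands upright in one, head along the block's x, wing along its y, collar on the block's top; the plain post in the other.
- post: Plain steel rod post parked in the block's other pocket: rod 16 mm thick, standing 44 mm above the block, no wing. Origin: centre of its underside. Leave it.
- tipbox: Pipette tip box, purple with a clear lid, 123 x 88 x 75 mm, loose on the bench; origin: centre of its underside. Leave it.
- dish: Covered petri dish, 93 mm wide, 15 mm high, loose on the bench; origin: centre of its underside. Leave it.
- pot: Small black cup, 44 mm wide, 50 mm high, loose on the bench; origin: centre of its underside. Leave it.
Mind the look-alikes: they are no part of the job. What is shaped like the lock but purple is not meant.

How it is judged:
By the outcome, as a careful person would: the job done as asked, in the order asked, and still so for the second after the job is handed in, with the robot touching nothing.
It also fails if it takes over 72 s, if anything falls off the work surface, if the arm or the gripper's body presses on something with over 40 N, if the wrist force passes 120 N, or if a joint passes its speed limit or range.

## Working session

There is one attempt and no reset: what is moved stays moved. The work goes in short steps, Python scripts to look and compute and a tool call to move; the robot and the scene stay as the last step left them, time stands still between calls to the robot, and variables do not carry over. Pictures are saved under pics/ and viewed, and the job is handed in when it is done.

Besides the shell and the picture viewer there is one more tool, called as name(argument=value, ...) on one line, values as JSON. drive_tool: Moves the arm, as the interface text tells. Its arguments: {"type":"object","properties":{"commands":{"type":"string"},"newtons":{"type":"number"}},"required":["commands"]}

```bash
mkdir -p pics; cat > h.py <<'E'
import numpy as np, cv2
from station import ctrl
def snap(n,f):
    i=ctrl.camera_info(n); im,d=ctrl.get_image(n); cv2.imwrite('pics/'+f+'.png',im); np.savez('pics/'+f+'.npz',im=im,d=d,K=i['K'],T=i['T']); return im,d,i
def load(f):
    return np.load('pics/'+f+'.npz')
def w(f,u,v,z=None):
    s=load(f);K=s['K'];T=s['T'];r=np.array([(u-K[0,2])/K[0,0],(v-K[1,2])/K[1,1],1.])
    if z is None:
        p=s['d'][int(round(v)),int(round(u))]*r
        return T[:3,:3]@p+T[:3,3]
    R=T[:3,:3]@r; return T[:3,3]+R*(z-T[2,3])/R[2]
def crop(f,u0,v0,u1,v1,k,o):
    im=cv2.imread('pics/'+f+'.png')[v0:v1,u0:u1]; cv2.imwrite('pics/'+o+'.png',cv2.resize(im,None,fx=k,fy=k,interpolation=cv2.INTER_CUBIC))
E
python3 - <<'E'
from h import *
snap('top','top1');snap('side','side1')
o=ctrl.get_obs();print(o, ctrl.grip_point_offset)
for n in('top','side','wrist'):print(ctrl.camera_info(n))
E
```

```text
{'t': 0.1, 'q': array([-1.23201870e+00,  5.33208491e-02,  1.61415169e+00, -2.64505657e-06,
        1.47599285e+00, -1.18984741e-01]), 'dq': array([ 0.00072346, -0.00132701, -0.00467635, -0.00120269, -0.00066322,
        0.00038057]), 'effort': array([-1.20349696e-04, -3.94905567e+01, -3.71363425e+01, -1.22603697e-04,
        3.93167313e-03, -1.07085233e-05]), 'tool_pos': array([ 0.27603469, -0.56011666,  0.23017034]), 'tool_rot': array([ 1.96756462,  0.46030019, -1.9679849 ]), 'contact_force': array([ 0.227567  , -0.32778491,  0.35110749]), 'wrist_torque': array([-0.03960757, -0.02492693,  0.05966391]), 'opening': 0.08508534257165672} 0.0187
{'K': array([[365.55809651,   0.        , 322.83076403],
       [  0.        , 365.55809651, 200.89711775],
       [  0.        ,   0.        ,   1.        ]]), 'T': array([[ 0.02936542, -0.99081958,  0.13196301,  0.45061461],
       [-0.99884089, -0.03412441, -0.03394704,  0.09279154],
       [ 0.03813855, -0.13081318, -0.99067319,  0.91563535],
       [ 0.        ,  0.        ,  0.        ,  1.        ]])}
{'K': array([[421.34069943,   0.        , 320.70359538],
       [  0.        , 421.34069943, 200.4758746 ],
       [  0.        ,   0.        ,   1.        ]]), 'T': array([[-0.81563753, -0.3074532 ,  0.49011014,  0.0780394 ],
       [-0.57825935,  0.46066134, -0.67335522,  0.6877221 ],
       [-0.01874958, -0.83262456, -0.55352036,  0.59573219],
       [ 0.        ,  0.        ,  0.        ,  1.        ]])}
{'K': array([[325.60276835,   0.        , 316.03420838],
       [  0.        , 325.60276835, 197.69181475],
       [  0.        ,   0.        ,   1.        ]]), 'T': array([[ 0.44127947, -0.85723803, -0.26535897,  0.34277031],
       [-0.89736464, -0.42253801, -0.12727267, -0.52760249],
       [-0.00302128,  0.29428657, -0.95571245,  0.37257616],
       [ 0.        ,  0.        ,  0.        ,  1.        ]])}
```

View pics/top1.png

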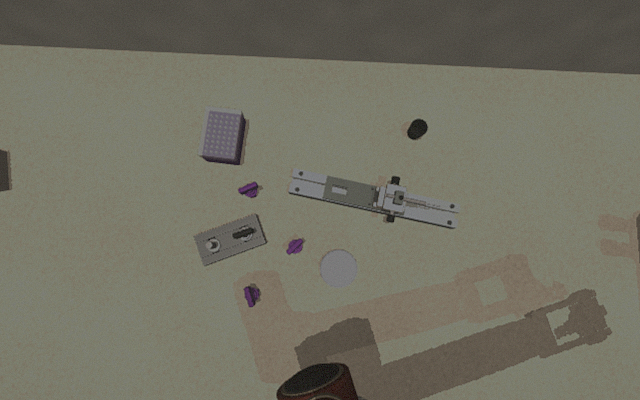

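View pics/side1.png

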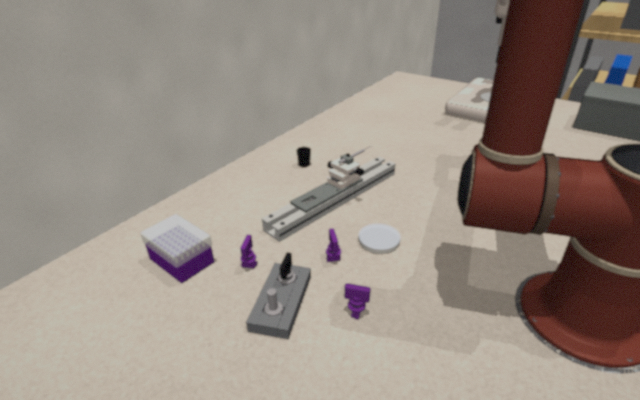

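Candidates in the top view are the black wing in the block (243,233), purple look-alikes at (249,189), (295,246) and (251,295), and the post (213,244). I choose the black wing at (243,233) and check it in a close crop.

```bash
python3 - <<'E'
from h import *
crop('top1',185,170,315,270,6,'c1');crop('top1',280,155,470,235,4,'c2')
for p in [(243,233),(213,244)]:print(w('top1',*p))
E
```

```text
[0.48279465 0.24408535 0.07184558]
[0.45594477 0.31411291 0.05648657]
```

View pics/c1.png

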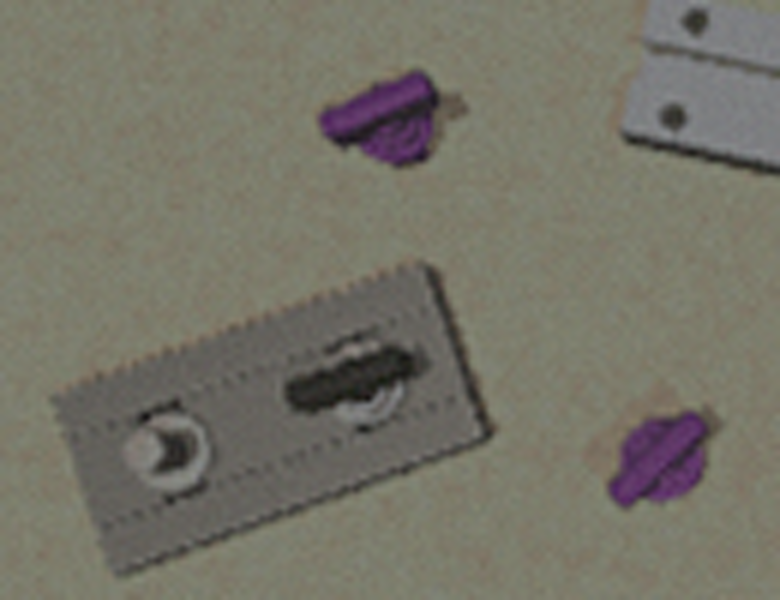

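View pics/c2.png

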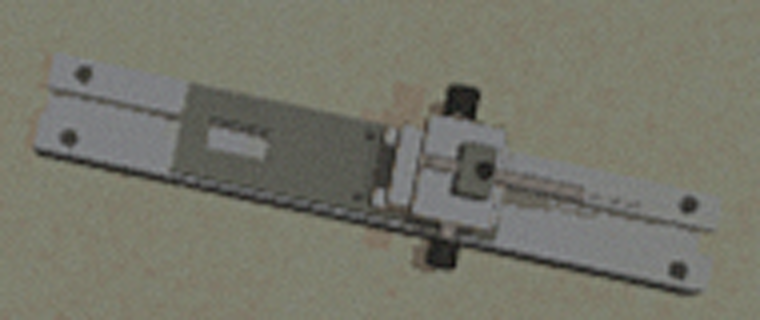

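```bash
python3 - <<'E'
from h import *
f=lambda c,o,k:(o[0]+c[0]/k-.4,o[1]+c[1]/k-.4)
B=[w('top1',*f(c,(185,170),6),.026) for c in [(55,398),(425,263),(487,433),(118,575)]]
B=np.array(B);print('block',B.round(4)); print([np.linalg.norm(B[i]-B[(i+1)%4]).round(4) for i in range(4)],B.mean(0))
d=(B[1]+B[2]-B[0]-B[3]);print('axis deg',np.degrees(np.arctan2(d[1],d[0])))
R=np.array([w('top1',*f(c,(280,155),4),.036) for c in [(50,55),(718,198),(704,287),(38,148)]])
print('rail',R.round(4)); print([np.linalg.norm(R[i]-R[(i+1)%4]).round(4) for i in range(4)],R.mean(0))
d=(R[1]+R[2]-R[0]-R[3]);print('axis deg',np.degrees(np.arctan2(d[1],d[0])))
H=np.array([w('top1',*f(c,(280,155),4),.044) for c in [(207,120),(270,136),(268,160),(208,148)]])
print('hole',H.round(4),H.mean(0),[np.linalg.norm(H[i]-H[(i+1)%4]).round(4) for i in range(4)])
L=np.array([w('top1',*f(c,(185,170),6),.0727) for c in [(288,392),(422,358)]]);print('wing ends',L,L.mean(0))
E
```

```text
block [[0.4739 0.3688 0.026 ]
 [0.5328 0.2251 0.026 ]
 [0.4652 0.1967 0.026 ]
 [0.4051 0.339  0.026 ]]
[np.float64(0.1553), np.float64(0.0733), np.float64(0.1544), np.float64(0.075)] [0.46926094 0.28241094 0.026     ]
axis deg -67.41104271868187
rail [[ 0.6456  0.1403  0.036 ]
 [ 0.5714 -0.273   0.036 ]
 [ 0.5163 -0.2633  0.036 ]
 [ 0.5877  0.1452  0.036 ]]
[np.float64(0.42), np.float64(0.0559), np.float64(0.4147), np.float64(0.0581)] [ 0.58025536 -0.06269362  0.036     ]
axis deg -100.04645052841722
hole [[0.6073 0.0434 0.044 ]
 [0.5988 0.005  0.044 ]
 [0.5841 0.0059 0.044 ]
 [0.5901 0.0424 0.044 ]] [0.59505362 0.02417339 0.044     ] [np.float64(0.0394), np.float64(0.0148), np.float64(0.037), np.float64(0.0172)]
wing ends [[0.47764635 0.26717972 0.0727    ]
 [0.49210877 0.2173413  0.0727    ]] [0.48487756 0.24226051 0.0727    ]
```

```bash
cat >> h.py <<'E'
from scipy.spatial.transform import Rotation as Ro
def goal(x,y,z,yaw=None):
    """shift in tool axes (units) from current measured pose and turn to make tool y point along yaw (deg, mod 180)"""
    o=ctrl.get_obs();R=Ro.from_rotvec(o['tool_rot']).as_matrix()
    s=R.T@(np.array([x,y,z])-o['tool_pos'])/.04
    cur=np.degrees(np.arctan2(R[1,1],R[0,1]))
    print('t',o['t'],'tcp',o['tool_pos'].round(4),'tilt',R[:,0].round(4),'yaw y',round(cur,2),'q',o['q'].round(3),'F',o['contact_force'].round(2),'open',round(o['opening'],4))
    print('shift units',s.round(3))
    if yaw is not None:
        d=(cur-yaw+90)%180-90; print('turn units',round(d/5,3),'deg',d)
E
python3 - <<'E'
from h import *
goal(.485,.244,.22,22.6)
E
```

```text
t 0.1 tcp [ 0.276  -0.5601  0.2302] tilt [-6.0e-04  1.8e-03 -1.0e+00] yaw y -63.77 q [-1.232  0.053  1.614 -0.     1.476 -0.119] F [ 0.23 -0.33  0.35] open 0.0851
shift units [  0.286 -15.724 -13.571]
turn units -17.274 deg -86.372122394639
```

drive_tool(commands="-1 0.1 -6.3 -5.4 0;-1 0.1 -6.3 -5.4 0;-1 0.1 -6.3 -5.4 0;-1 0.1 -6.3 -5.4 0;-1 0.1 -6.3 -5.4 0;-1 0.1 -6.3 -5.4 0;-1 0.1 -6.3 -5.4 0;-1 0.1 -6.3 -5.4 0")

```text
t: 0.77
tool_pos: [0.3584, -0.237, 0.2267]
tool_rot: [1.968, 0.458, -1.968]
contact_force: [1.2, 0.0, 0.2]
opening: 0.0854
```

drive_tool(commands="-1 0.1 -6.3 -5.4 0;-1 0.1 -6.3 -5.4 0;-1 0.1 -6.3 -5.4 0;-1 0.1 -6.3 -5.4 0;-1 0.1 -6.3 -5.4 0;-1 0.1 -6.3 -5.4 0;-1 0.1 -6.3 -5.4 0;-1 0.1 -6.3 -5.4 0")

```text
t: 1.43
tool_pos: [0.4407, 0.0848, 0.2231]
tool_rot: [1.967, 0.459, -1.966]
contact_force: [0.7, -0.9, 0.1]
opening: 0.0855
```

drive_tool(commands="-1 0 -3.1 -2.7 -11;-1 0 -3.1 -2.7 -11;-1 0 -3.1 -2.7 -11;-1 0 -3.1 -2.7 -11;-1 0 -3.1 -2.7 -11;-1 0 -3.1 -2.7 -11;-1 0 -3.1 -2.7 -11;-1 0 -3.1 -2.7 -11")

```text
t: 2.1
tool_pos: [0.4826, 0.2417, 0.2225]
tool_rot: [1.315, 1.137, -1.318]
contact_force: [-0.2, -0.4, -0.6]
opening: 0.0855
```

```bash
python3 - <<'E'
from h import *
goal(.485,.244,.22,22.6)
E
```

```text
t 2.1 tcp [0.4826 0.2417 0.2225] tilt [-1.5e-03 -5.0e-04 -1.0e+00] yaw y -8.4 q [ 0.326 -0.145  1.819 -0.     1.469  0.473] F [-0.18 -0.44 -0.61] open 0.0855
shift units [ 0.061  0.051 -0.065]
turn units -6.2 deg -31.00012461927109
```

drive_tool(commands="-1 0.06 0.05 -0.06 -6.2;-1 0.06 0.05 -0.06 -6.2;-1 0.06 0.05 -0.06 -6.2;-1 0.06 0.05 -0.06 -6.2;-1 0.06 0.05 -0.06 -6.2;-1 0.06 0.05 -0.06 -6.2")

```text
t: 2.6
tool_pos: [0.4851, 0.2433, 0.2203]
tool_rot: [0.918, 1.369, -0.919]
contact_force: [0.2, -0.3, 1.6]
opening: 0.0852
```

```bash
python3 - <<'E'
from h import *
goal(.485,.244,.22,22.6)
snap('wrist','w1')
E
```

```text
t 2.6 tcp [0.4851 0.2433 0.2203] tilt [-1.e-03 -3.e-04 -1.e+00] yaw y 22.26 q [ 0.328 -0.137  1.815  0.     1.464 -0.061] F [ 0.17 -0.3   1.61] open 0.0852
shift units [ 0.007  0.005 -0.016]
turn units -0.068 deg -0.34009742723615943
```

View pics/w1.png

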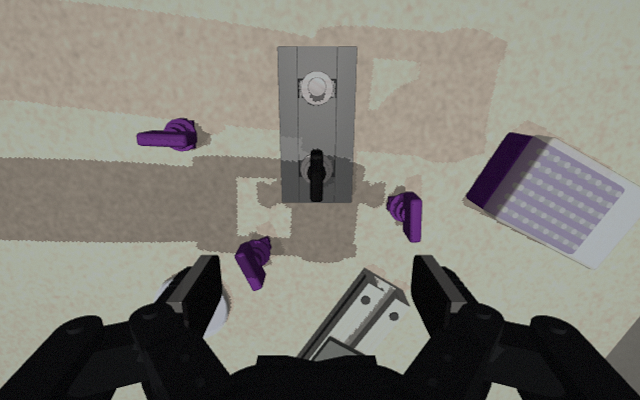

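```bash
python3 - <<'E'
from h import *
crop('w1',265,130,375,210,7,'c3')
E
```

```text
(no output)
```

View pics/c3.png

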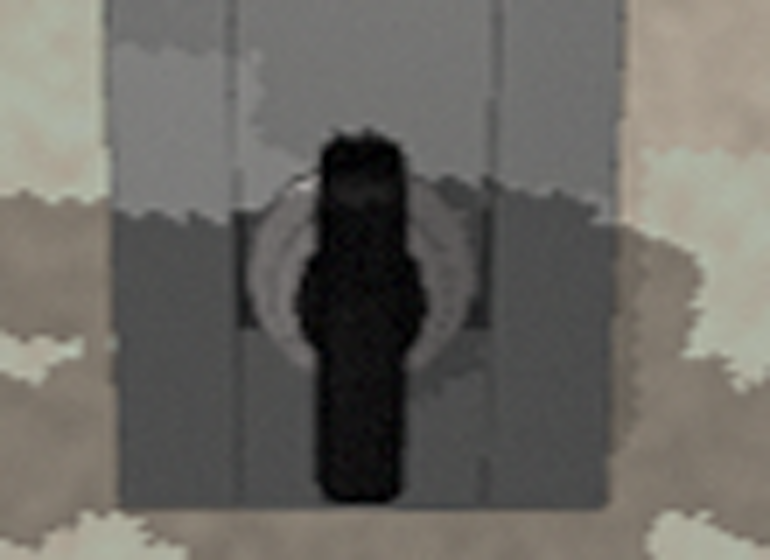

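```bash
python3 - <<'E'
from h import *
s=load('w1');K,T,d=s['K'],s['T'],s['d']
vv,uu=np.mgrid[130:212,265:375]
z=d[130:212,265:375]
P=np.stack([(uu-K[0,2])/K[0,0]*z,(vv-K[1,2])/K[1,1]*z,z],-1)@T[:3,:3].T+T[:3,3]
def rep(m,n):
    p=P[m][:,:2]; (c,sz,a)=cv2.minAreaRect((p*1000).astype(np.float32)); e=np.linalg.svd(p-p.mean(0))[2][0] if len(p)<5000 else 0
    print(n,len(p),'mean',p.mean(0).round(4),'rect',np.round(c,1),np.round(sz,1),round(a,2),'pca',np.degrees(np.arctan2(e[1],e[0])) if len(p)<5000 else 0, 'z',np.median(P[m][:,2]))
rep(P[...,2]>.066,'wing')
rep((P[...,2]>.062),'wing62')
b=(P[...,2]>.022)&(P[...,2]<.029);rep(b,'block')
# edges of block in crop
f=lambda c:(265+c[0]/7-.4,130+c[1]/7-.4)
for c in [(120,505),(609,503)]: print('blk corner',w('w1',*f(c),.026))
for c in [(316,495),(404,495),(319,150),(402,150)]: print('wing',w('w1',*f(c),.0727))
for c in [(362,300)]: print('hub',w('w1',*f(c),.0727))
E
```

```text
wing 645 mean [0.481  0.2516] rect [473.6 269.3] [11.9 92.7] 22.55 pca -67.90589056595809 z 0.07230745884883161
wing62 656 mean [0.4809 0.2519] rect [473.7 269.3] [11.9 92.7] 22.25 pca -67.91512154893871 z 0.07228405713046837
block 4147 mean [0.4816 0.251 ] rect [482.9 247.9] [76.1 77.7] 22.3 pca 15.658476309062346 z 0.025624022477530095
blk corner [0.46182945 0.19841404 0.026     ]
blk corner [0.53186611 0.22743417 0.026     ]
wing [0.4847797  0.22543241 0.0727    ]
wing [0.4956413  0.22987833 0.0727    ]
wing [0.46794385 0.26834859 0.0727    ]
wing [0.47773574 0.27235244 0.0727    ]
hub [0.48040616 0.25234617 0.0727    ]
```

```bash
python3 - <<'E'
from h import *
goal(.4818,.2487,.14,22.1)
E
```

```text
t 2.65 tcp [0.4851 0.2433 0.2204] tilt [-9.e-04 -3.e-04 -1.e+00] yaw y 22.17 q [ 0.328 -0.137  1.815 -0.     1.464 -0.059] F [-0.35 -0.56  0.15] open 0.0856
shift units [ 2.009 -0.024 -0.155]
turn units 0.014 deg 0.06921698557115974
```

drive_tool(commands="-1 1 -0.02 -0.15 0;-1 2 -0.02 -0.15 0;-1 2 -0.02 -0.15 0;-1 2 -0.02 -0.15 0")

```text
t: 2.98
tool_pos: [0.4803, 0.2479, 0.1383]
tool_rot: [0.916, 1.372, -0.924]
contact_force: [-0.2, 0.1, 0.2]
opening: 0.0853
```

```bash
python3 - <<'E'
from h import *
goal(.4818,.2487,.0455,22.1)
snap('wrist','w2')
s=load('w2');K,T,d=s['K'],s['T'],s['d']
vv,uu=np.mgrid[0:400,0:640]
P=np.stack([(uu-K[0,2])/K[0,0]*d,(vv-K[1,2])/K[1,1]*d,d],-1)@T[:3,:3].T+T[:3,3]
m=(P[...,2]>.068)&(P[...,2]<.076)&(np.hypot(P[...,0]-.4818,P[...,1]-.2487)<.032)
print(m.sum(),np.argwhere(m).min(0),np.argwhere(m).max(0),cv2.minAreaRect((P[m][:,:2]*1000).astype(np.float32)))
E
```

```text
t 2.9833 tcp [0.4803 0.2479 0.1383] tilt [-0.0062 -0.0022 -1.    ] yaw y 22.19 q [ 0.339 -0.068  1.893 -0.     1.324 -0.048] F [-0.2   0.08  0.2 ] open 0.0853
shift units [ 2.319  0.057 -0.003]
turn units 0.017 deg 0.08592735086011771
1061 [182 313] [245 329] ((482.55523681640625, 247.35801696777344), (11.324281692504883, 45.30890655517578), 22.86318016052246)
```

View pics/w2.png

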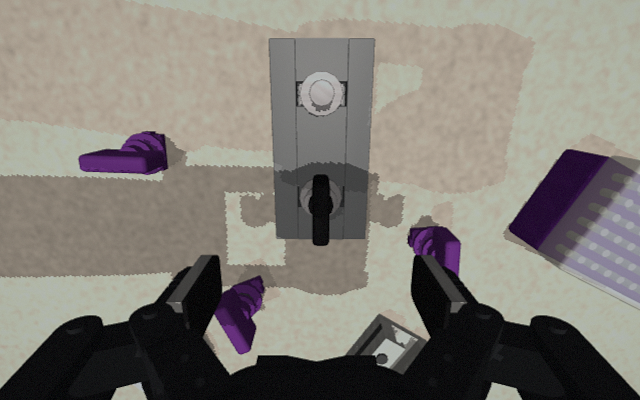

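```bash
python3 - <<'E'
from h import *
print([w('w2',*p).round(3) for p in [(240,340),(230,310),(263,280),(215,305),(445,245),(455,262),(460,235),(412,240)]])
goal(.4824,.2476,.0455,22.4)
E
```

```text
[array([0.464, 0.122, 0.064]), array([0.448, 0.143, 0.062]), array([ 0.466,  0.139, -0.001]), array([0.443, 0.223, 0.163]), array([0.576, 0.257, 0.063]), array([0.588, 0.249, 0.066]), array([ 0.621,  0.254, -0.002]), array([0.578, 0.235, 0.008])]
t 3.0333 tcp [0.4823 0.2486 0.1412] tilt [-9.e-04 -4.e-04 -1.e+00] yaw y 22.19 q [ 0.339 -0.07   1.889 -0.     1.324 -0.049] F [0.67 0.59 0.17] open 0.0854
shift units [ 2.393 -0.005  0.025]
turn units -0.041 deg -0.20673352540174506
```

drive_tool(commands="-1 0.8 0 0.02 0;-1 1.6 0 0.02 0;-1 2.1 0 0.02 0;-1 2.39 0 0.02 0;-1 2.39 0 0.02 0;-1 2.39 0 0.02 0")

```text
t: 3.53
tool_pos: [0.4843, 0.2484, 0.0474]
tool_rot: [0.921, 1.366, -0.917]
contact_force: [0.4, 0.1, 0.7]
opening: 0.0852
```

```bash
python3 - <<'E'
from h import *
goal(.4824,.2476,.0455,22.4)
snap('wrist','w3')
E
```

```text
t 3.5333 tcp [0.4843 0.2484 0.0474] tilt [ 2.7e-03  9.0e-04 -1.0e+00] yaw y 22.22 q [ 0.337  0.05   1.943 -0.     1.146 -0.05 ] F [0.44 0.06 0.73] open 0.0852
shift units [ 0.047 -0.051  0.002]
turn units -0.037 deg -0.18407977355983007
```

View pics/w3.png

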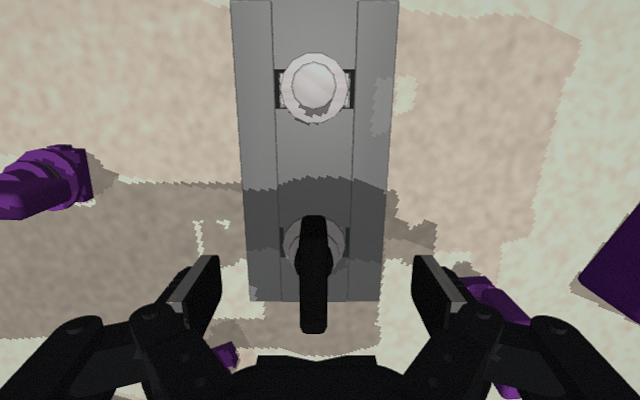

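drive_tool(commands="-0.5 0.02 0 0 0;0 0.02 0 0 0;0.4 0.02 0 0 0;0.7 0.02 0 0 0;1 0.02 0 0 0;1 0.02 0 0 0;1 0.02 0 0 0;1 0.02 0 0 0", newtons=50)

```text
t: 4.25
tool_pos: [0.4828, 0.248, 0.0448]
tool_rot: [0.919, 1.368, -0.919]
contact_force: [-1.4, -0.3, 2.2]
opening: 0.0109
```

drive_tool(commands="1 0 0 0 0;1 0 0 0 0;1 0 0 0 0;1 0 0 0 0")

```text
t: 4.58
tool_pos: [0.4828, 0.248, 0.0446]
tool_rot: [0.919, 1.368, -0.919]
contact_force: [-2.0, -0.0, 2.3]
opening: 0.0111
```

```bash
python3 - <<'E'
from h import *
goal(.4824,.2476,.0455,22.4)
snap('wrist','w4')
E
```

```text
t 4.5833 tcp [0.4828 0.248  0.0446] tilt [ 1.e-04  1.e-04 -1.e+00] yaw y 22.23 q [ 0.337  0.052  1.946  0.     1.144 -0.051] F [-2.05 -0.01  2.34] open 0.0111
shift units [-0.022 -0.012  0.005]
turn units -0.034 deg -0.17042075344085106
```

View pics/w4.png

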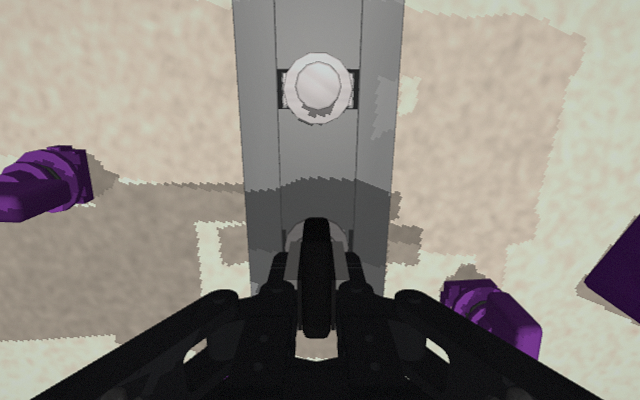

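drive_tool(commands="1 -0.2 0 0 0;1 -0.5 0 0 0;1 -1 0 0 0;1 -1.8 0 0 0;1 -2.6 0 0 0;1 -3.4 0 0 0;1 -4.2 0 0 0;1 -4.2 0 0 0")

```text
t: 5.3
tool_pos: [0.4865, 0.2493, 0.2223]
tool_rot: [0.927, 1.359, -0.908]
contact_force: [0.8, -0.7, -0.2]
opening: 0.0112
```

```bash
python3 - <<'E'
from h import *
goal(.52,.03,.23,80)
snap('wrist','w5');snap('side','s5');snap('top','t5')
E
```

```text
t 5.3 tcp [0.4865 0.2493 0.2223] tilt [ 0.014   0.0049 -0.9999] yaw y 22.24 q [ 0.337 -0.139  1.814  0.     1.452 -0.051] F [ 0.77 -0.67 -0.18] open 0.0112
shift units [-0.209 -1.296  5.393]
turn units -11.553 deg -57.76303518846288
```

View pics/w5.png

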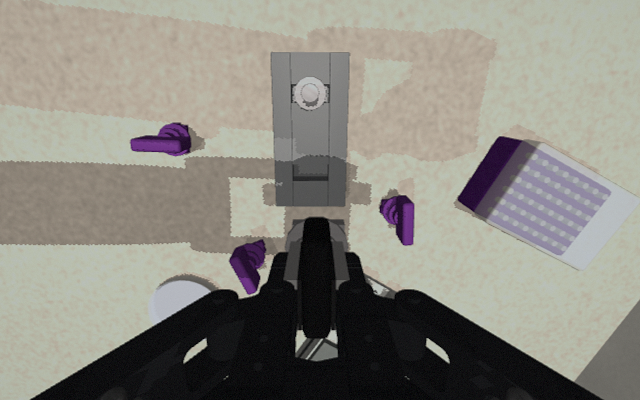

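View pics/s5.png

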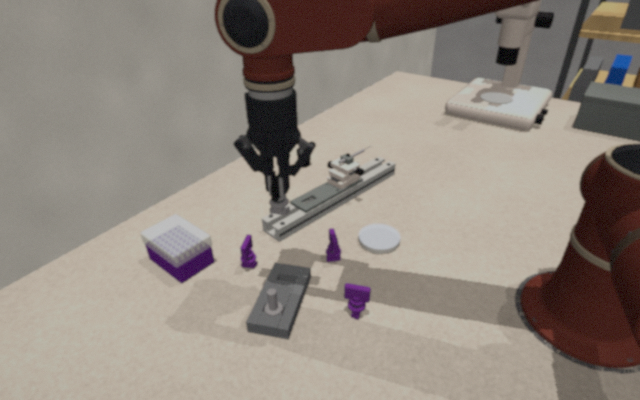

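```bash
python3 - <<'E'
from h import *
goal(.595,.024,.23,80)
for f in('w4','w5'):
    s=load(f);K,T,d=s['K'],s['T'],s['d']
    vv,uu=np.mgrid[0:400,0:640]
    m=(uu>300)&(uu<332)&(vv>205)&(vv<345)&(d>0)
    print(f,[ (v,round(float(d[v,316]),4)) for v in range(205,345,8)])
crop('w5',250,190,380,350,4,'c5')
E
```

```text
t 5.45 tcp [0.4827 0.248  0.2131] tilt [ 9.e-04  3.e-04 -1.e+00] yaw y 22.23 q [ 0.337 -0.134  1.824  0.     1.45  -0.051] F [-0.07 -0.97 -1.12] open 0.0113
shift units [-0.422  0.482  6.245]
turn units -11.554 deg -57.76910911795906
w4 [(205, 0.1698), (213, 0.1714), (221, 0.1454), (229, 0.1373), (237, 0.1302), (245, 0.1248), (253, 0.1274), (261, 0.1274), (269, 0.1274), (277, 0.1288), (285, 0.1314), (293, 0.1309), (301, 0.1323), (309, 0.1338), (317, 0.1338), (325, 0.1349), (333, 0.1375), (341, 0.225)]
w5 [(205, 0.3565), (213, 0.3881), (221, 0.147), (229, 0.1381), (237, 0.129), (245, 0.1269), (253, 0.1265), (261, 0.1287), (269, 0.1275), (277, 0.1298), (285, 0.1309), (293, 0.1312), (301, 0.1315), (309, 0.1334), (317, 0.1351), (325, 0.1361), (333, 0.1363), (341, 0.4064)]
```

View pics/c5.png

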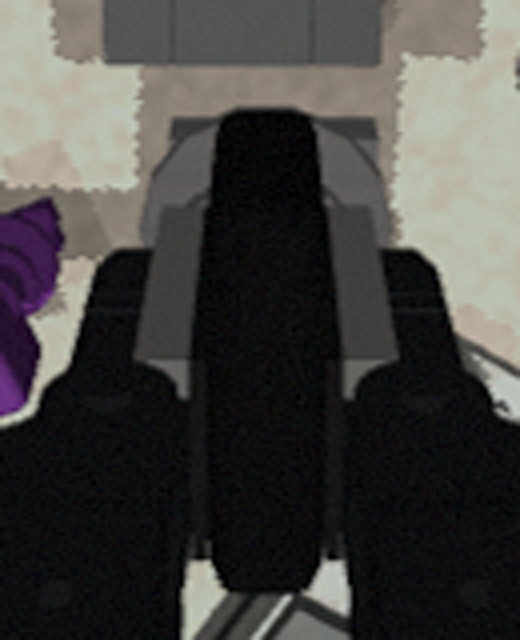

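```bash
python3 - <<'E'
from h import *
o=ctrl.get_obs()
# w5 was taken while at t=5.30 -> tool frame from camera: use rigid cam-tool transform from current camera_info
R=Ro.from_rotvec(o['tool_rot']).as_matrix();c=ctrl.camera_info('wrist')['T']
A=np.eye(4);A[:3,:3]=R;A[:3,3]=o['tool_pos'];M=np.linalg.inv(A)@c
print(M.round(4))
for f in ('w4','w5'):
    s=load(f);K,d=s['K'],s['d']
    vv,uu=np.mgrid[0:400,0:640]
    P=np.stack([(uu-K[0,2])/K[0,0]*d,(vv-K[1,2])/K[1,1]*d,d],-1)@M[:3,:3].T+M[:3,3]
    m=(uu>285)&(uu<345)&(vv>205)&(vv<345)&(P[...,0]<-.023)&(P[...,0]>-.033)&(abs(P[...,1])<.012)
    q=P[m];print(f,m.sum(),'x med',np.median(q[:,0]),'z ext',np.percentile(q[:,2],[0,1,50,99,100]).round(4),'y ext',np.percentile(q[:,1],[1,99]).round(4),cv2.minAreaRect((q[:,1:]*1000).astype(np.float32)))
    print([ (v,P[v,316].round(4).tolist()) for v in (221,229,237,241,245,253,333)])
E
```

```text
[[ 1.300e-03 -2.924e-01  9.563e-01 -1.424e-01]
 [ 1.000e+00 -4.000e-04 -1.500e-03 -6.000e-04]
 [ 8.000e-04  9.563e-01  2.924e-01 -7.470e-02]
 [ 0.000e+00  0.000e+00  0.000e+00  1.000e+00]]
w4 3206 x med -0.02748567480199504 z ext [-0.0223 -0.0218 -0.0055  0.0223  0.024 ] y ext [-0.011   0.0093] ((-2.614102363586426, 0.27553749084472656), (22.14768409729004, 46.053890228271484), 9.271092414855957)
[(221, [-0.0064, -0.0008, -0.0223]), (229, [-0.0149, -0.0008, -0.022]), (237, [-0.0225, -0.0008, -0.0216]), (241, [-0.0268, -0.0008, -0.0219]), (245, [-0.0283, -0.0008, -0.0209]), (253, [-0.0269, -0.0008, -0.0168]), (333, [-0.0276, -0.0008, 0.0201])]
w5 3202 x med -0.02751849570307089 z ext [-0.0224 -0.0219 -0.0055  0.0218  0.0235] y ext [-0.011   0.0094] ((-2.631197452545166, 0.21773529052734375), (22.21836280822754, 46.169979095458984), 9.322187423706055)
[(221, [-0.0049, -0.0008, -0.0217]), (229, [-0.0142, -0.0008, -0.0217]), (237, [-0.0235, -0.0008, -0.0221]), (241, [-0.0261, -0.0008, -0.0216]), (245, [-0.0264, -0.0008, -0.02]), (253, [-0.0277, -0.0008, -0.0172]), (333, [-0.0285, -0.0008, 0.0193])]
```

drive_tool(commands="1 -0.4 0.1 1 -1.4;1 -0.4 0.2 2 -2.8;1 -0.4 0.3 3 -4.2;1 -0.4 0.4 4 -5.6;1 -0.4 0.5 5 -7;1 -0.4 0.5 5.8 -8.4;1 -0.4 0.48 6.25 -9.8;1 -0.4 0.48 6.25 -11.2")

```text
t: 6.12
tool_pos: [0.5949, 0.0198, 0.2255]
tool_rot: [0.175, 1.568, -0.178]
contact_force: [-1.4, 0.6, -0.8]
opening: 0.0116
```

drive_tool(commands="1 0 0 0 -0.35;1 0 0 0 -0.35;1 0 0 0 -0.35;1 0 0 0 -0.35")

```text
t: 6.45
tool_pos: [0.5943, 0.0241, 0.2271]
tool_rot: [0.154, 1.568, -0.154]
contact_force: [-0.2, 0.5, -0.4]
opening: 0.0111
```

```bash
python3 - <<'E'
from h import *
goal(.595,.024,.22,80)
snap('wrist','w6')
E
```

```text
t 6.45 tcp [0.5943 0.0241 0.2271] tilt [-2.3e-03  2.0e-04 -1.0e+00] yaw y 78.77 q [-0.085 -0.014  1.688 -0.     1.47  -1.459] F [-0.2   0.53 -0.35] open 0.0111
shift units [0.178 0.001 0.017]
turn units -0.246 deg -1.230742055238352
```

View pics/w6.png

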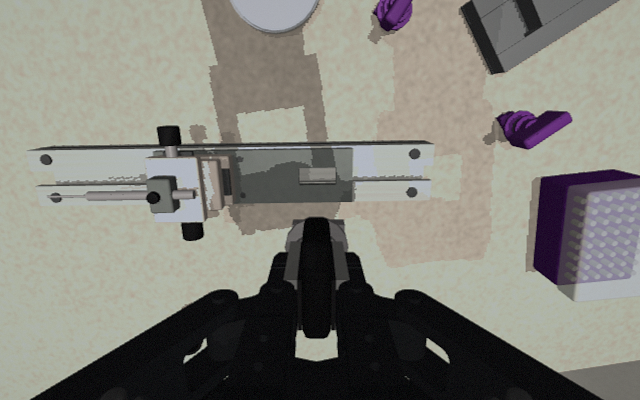

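```bash
python3 - <<'E'
from h import *
crop('w6',220,130,450,215,3.4,'c6')
E
```

```text
(no output)
```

View pics/c6.png

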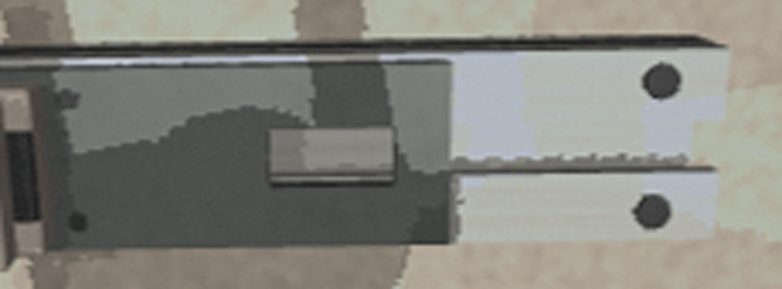

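```bash
python3 - <<'E'
from h import *
f=lambda c:(220+c[0]/3.4-.35,130+c[1]/3.4-.35)
W=lambda c,z:w('w6',*f(c),z)[:2]
H=np.array([W(c,.044) for c in [(269,126),(394,126),(394,185),(270,186)]]);print(H.round(4),H.mean(0),[np.linalg.norm(H[i]-H[(i+1)%4]).round(4) for i in range(4)])
F=np.array([W(c,.044) for c in [(60,65),(450,60),(453,243),(60,248)]]);print(F.round(4),[np.linalg.norm(F[i]-F[(i+1)%4]).round(4) for i in range(4)])
for a,b in((1,0),(2,3)):
    d=F[b]-F[a];print(np.degrees(np.arctan2(d[1],d[0])))
    d=H[0]-H[1]
e=(F[1]+F[2])/2; print('end mid',e)
for a in (-100,-101,-99):
  print(a, e+.036*np.array([np.cos(np.radians(a)),np.sin(np.radians(a))]))
d=H[0]-H[1]; print(np.degrees(np.arctan2(d[1],d[0])));d=H[3]-H[2]; print(np.degrees(np.arctan2(d[1],d[0])))
print('depthz',w('w6',*f((240,215))), w('w6',*f((560,100))))
E
```

```text
[[0.5817 0.0083]
 [0.589  0.0449]
 [0.6069 0.0416]
 [0.5999 0.0047]] [0.59438131 0.0248552 ] [np.float64(0.0373), np.float64(0.0182), np.float64(0.0376), np.float64(0.0185)]
[[ 0.5519 -0.0482]
 [ 0.5729  0.0645]
 [ 0.6286  0.0562]
 [ 0.6065 -0.0631]] [np.float64(0.1146), np.float64(0.0564), np.float64(0.1213), np.float64(0.0566)]
-100.5387810949741
-100.50734701203086
end mid [0.60074942 0.06034872]
-100 [0.59449809 0.02489564]
-101 [0.5938803  0.02501014]
-99 [0.59511778 0.02479194]
-101.27199283149821
-100.79505863499053
depthz [ 0.60709416 -0.00630743  0.04374575] [0.59292312 0.09617213 0.03478955]
```

```bash
python3 - <<'E'
from h import *
goal(.5942,.0249,.135,79.5)
E
```

```text
t 6.5 tcp [0.5945 0.0242 0.2275] tilt [-1.6e-03  1.0e-04 -1.0e+00] yaw y 78.79 q [-0.084 -0.014  1.687 -0.     1.47  -1.46 ] F [ 0.52  0.3  -0.98] open 0.0117
shift units [ 2.314  0.016 -0.008]
turn units -0.141 deg -0.7054998479109713
```

drive_tool(commands="1 0.7 0.01 -0.01 -0.14;1 1.5 0.01 -0.01 -0.14;1 2.1 0.01 -0.01 -0.14;1 2.3 0.01 -0.01 -0.14;1 2.3 0.01 -0.01 -0.14;1 2.3 0.01 -0.01 -0.14;1 2.3 0.01 -0.01 -0.14")

```text
t: 7.08
tool_pos: [0.5962, 0.0243, 0.1389]
tool_rot: [0.144, 1.562, -0.144]
contact_force: [-0.4, 0.3, -0.9]
opening: 0.0112
```

```bash
python3 - <<'E'
from h import *
goal(.5942,.0249,.095,79.5)
snap('wrist','w7');crop('w7',200,100,460,270,3,'c7')
E
```

```text
t 7.0833 tcp [0.5962 0.0243 0.1389] tilt [ 3.7e-03 -3.0e-04 -1.0e+00] yaw y 79.51 q [-0.084  0.057  1.766 -0.     1.314 -1.472] F [-0.38  0.25 -0.92] open 0.0112
shift units [ 1.098  0.006 -0.056]
turn units 0.001 deg 0.006582254870664883
```

View pics/c7.png

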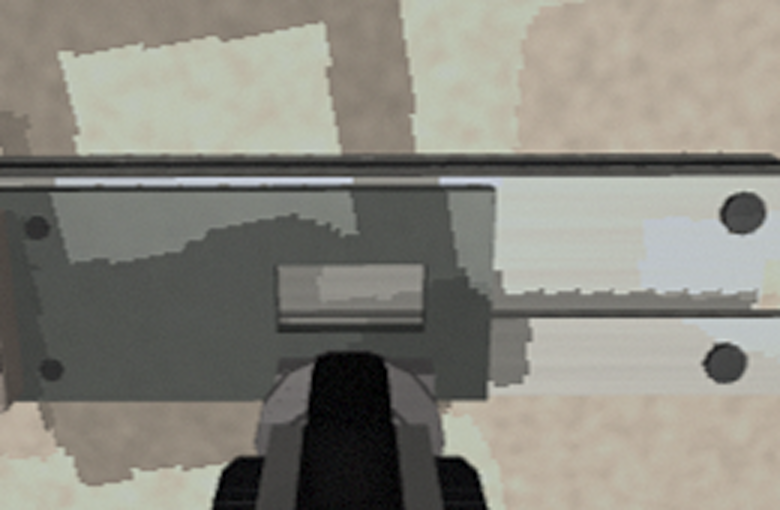

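```bash
python3 - <<'E'
from h import *
f=lambda c:(200+c[0]/3-.33,100+c[1]/3-.33)
W=lambda c,z:w('w7',*f(c),z)[:2]
H=np.array([W(c,.044) for c in [(276,264),(425,263),(425,330),(277,331)]]);print(H.round(4),H.mean(0),[np.linalg.norm(H[i]-H[(i+1)%4]).round(4) for i in range(4)])
F=np.array([W(c,.044) for c in [(60,187),(494,187),(488,399),(60,403)]]);print([np.linalg.norm(F[i]-F[(i+1)%4]).round(4) for i in range(4)])
for a,b in((F[1],F[0]),(F[2],F[3]),(H[1],H[0]),(H[2],H[3])):
    d=b-a;print(np.degrees(np.arctan2(d[1],d[0])))
e=(F[1]+F[2])/2; print('end mid',e,e+.036*np.array([np.cos(np.radians(-100.4)),np.sin(np.radians(-100.4))]))
# head edge: z of head (front edge bottom?), expected centre
o=ctrl.get_obs();print(o['tool_pos'])
for c in[(276,360),(435,362)]: print(w('w7',*f(c)), W(c,o['tool_pos'][2]-.0388+.009))
goal(.5942,.0249,.095,79.5)
E
```

```text
[[0.5825 0.0077]
 [0.5891 0.0446]
 [0.6067 0.0418]
 [0.6    0.0043]] [0.59454994 0.02462979] [np.float64(0.0375), np.float64(0.0178), np.float64(0.038), np.float64(0.0179)]
[np.float64(0.1066), np.float64(0.0564), np.float64(0.1125), np.float64(0.0577)]
-100.54472444042084
-99.97283186062624
-100.14886389217722
-100.140097667424
end mid [0.6008628  0.05969484] [0.59436411 0.02428627]
[0.59634896 0.02421471 0.13920965]
[0.60810714 0.00231485 0.04299145] [0.58395504 0.01217189]
[0.61563266 0.04291243 0.04452385] [0.58982023 0.04146621]
t 7.1333 tcp [0.5963 0.0242 0.1392] tilt [ 4.3e-03 -4.0e-04 -1.0e+00] yaw y 79.5 q [-0.084  0.057  1.766 -0.     1.314 -1.472] F [-0.58 -0.16 -0.81] open 0.0111
shift units [ 1.105  0.007 -0.061]
turn units 0.001 deg 0.0026329155957824923
```

```bash
python3 - <<'E'
from h import *
o=ctrl.get_obs();R=Ro.from_rotvec(o['tool_rot']).as_matrix();c=ctrl.camera_info('wrist')['T']
A=np.eye(4);A[:3,:3]=R;A[:3,3]=o['tool_pos'];M=np.linalg.inv(A)@c;K=ctrl.camera_info('wrist')['K']
def tp(u,v,x):
    r=M[:3,:3]@np.array([(u-K[0,2])/K[0,0],(v-K[1,2])/K[1,1],1]);return (M[:3,3]+r*(x-M[0,3])/r[0]).round(4)
for f in('w5','w6','w7'):
    crop(f,280,205,360,250,10,'h'+f)
g=lambda c:(280+c[0]/10-.45,205+c[1]/10-.45)
for v in (218,218.5,219,219.5,220,222,224):print(v,tp(292.5,v,.0388),tp(344.5,v,.0388),tp(318,v,.0298))
im=np.vstack([cv2.imread(f'pics/h{f}.png') for f in('w5','w7')]);cv2.imwrite('pics/hh.png',im[:, :])
E
```

```text
218 [ 0.0388 -0.0144 -0.0074] [ 0.0388  0.0165 -0.0074] [ 0.0298  0.0007 -0.0108]
218.5 [ 0.0388 -0.0144 -0.0071] [ 0.0388  0.0165 -0.0071] [ 0.0298  0.0007 -0.0105]
219 [ 0.0388 -0.0144 -0.0068] [ 0.0388  0.0165 -0.0068] [ 0.0298  0.0007 -0.0102]
219.5 [ 0.0388 -0.0144 -0.0065] [ 0.0388  0.0165 -0.0065] [ 0.0298  0.0007 -0.0099]
220 [ 0.0388 -0.0144 -0.0062] [ 0.0388  0.0165 -0.0061] [ 0.0298  0.0007 -0.0096]
222 [ 0.0388 -0.0144 -0.0049] [ 0.0388  0.0165 -0.0049] [ 0.0298  0.0007 -0.0084]
224 [ 0.0388 -0.0144 -0.0036] [ 0.0388  0.0166 -0.0036] [ 0.0298  0.0007 -0.0072]
```

```bash
python3 -c "
import cv2;im=cv2.imread('pics/hh.png');cv2.imwrite('pics/hh2.png',cv2.resize(im,(533,600)) if 0 else cv2.resize(im,None,fx=.66,fy=.66)*2)"
```

View pics/hh2.png

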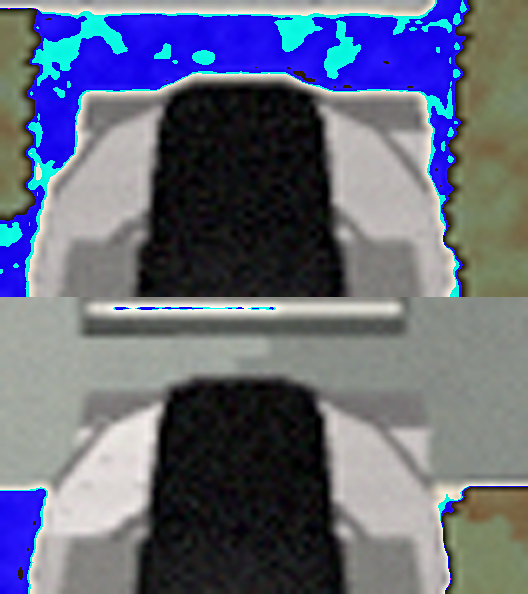

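```bash
python3 - <<'E'
from h import *
goal(.5941,.0242,.092,79.7)
E
```

```text
t 7.1333 tcp [0.5963 0.0242 0.1392] tilt [ 4.3e-03 -4.0e-04 -1.0e+00] yaw y 79.5 q [-0.084  0.057  1.766 -0.     1.314 -1.472] F [-0.58 -0.16 -0.81] open 0.0111
shift units [ 1.18  -0.011 -0.06 ]
turn units -0.039 deg -0.19736708440422035
```

drive_tool(commands="1 0.5 0 -0.02 -0.04;1 1 0 -0.02 -0.04;1 1.15 0 -0.02 -0.04;1 1.15 0 -0.02 -0.04;1 1.15 0 -0.02 -0.04;1 1.15 0 -0.02 -0.04;1 1.15 0 -0.02 -0.04")

```text
t: 7.72
tool_pos: [0.5952, 0.0243, 0.0924]
tool_rot: [0.141, 1.563, -0.141]
contact_force: [-0.7, 0.2, -0.7]
opening: 0.0113
```

```bash
python3 - <<'E'
from h import *
goal(.5941,.0242,.080,79.7)
snap('side','s8'); snap('wrist','w8')
goal(.5941,.0242,.080,79.7)
crop('s8',240,140,400,260,5,'c8')
E
```

```text
t 7.7167 tcp [0.5952 0.0243 0.0924] tilt [ 3.e-03 -3.e-04 -1.e+00] yaw y 79.7 q [-0.084  0.106  1.798 -0.     1.234 -1.475] F [-0.69  0.2  -0.68] open 0.0113
shift units [ 0.31  -0.007 -0.027]
turn units -0.0 deg -0.0014312981163158156
t 7.8167 tcp [0.5948 0.0243 0.0919] tilt [ 2.1e-03 -2.0e-04 -1.0e+00] yaw y 79.7 q [-0.084  0.107  1.799  0.     1.234 -1.475] F [ 0.35  0.2  -0.95] open 0.011
shift units [ 0.297 -0.007 -0.017]
turn units -0.0 deg -0.0018325978597175663
```

View pics/c8.png

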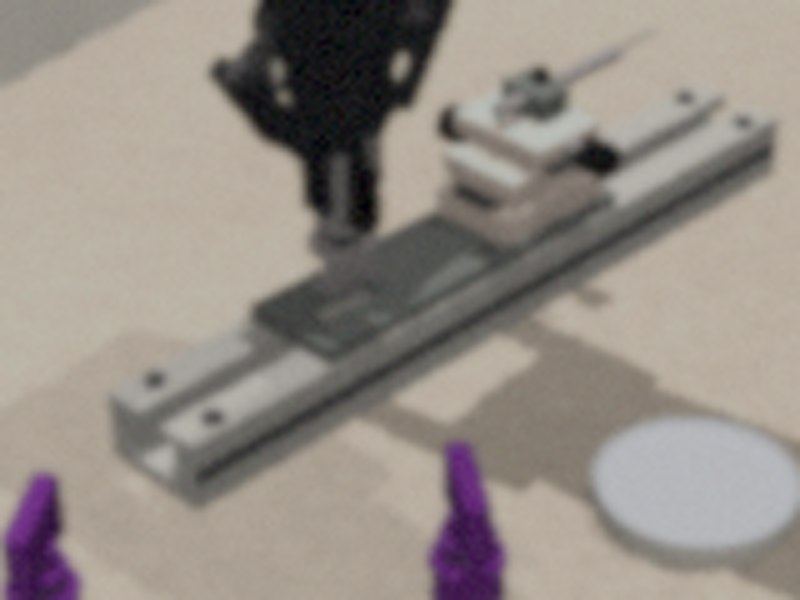

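View pics/w8.png

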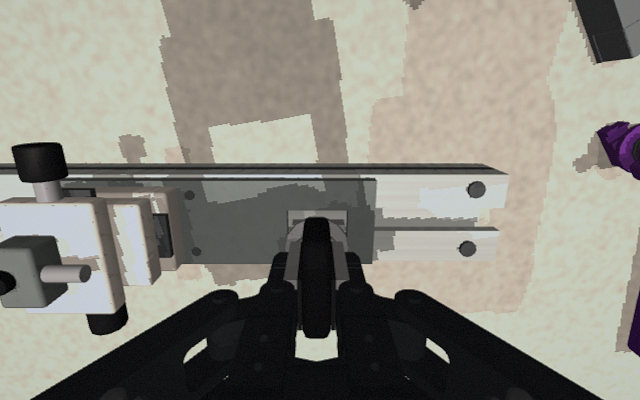

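drive_tool(commands="1 0.1 0 0 0;1 0.15 0 0 0;1 0.15 0 0 0;1 0.15 0 0 0;1 0.15 0 0 0;1 0.15 0 0 0;1 0.15 0 0 0;1 0.15 0 0 0")

```text
t: 8.48
tool_pos: [0.594, 0.0244, 0.0846]
tool_rot: [0.141, 1.566, -0.141]
contact_force: [0.1, -0.9, -0.4]
opening: 0.0113
```

```bash
python3 - <<'E'
from h import *
goal(.5941,.0242,.070,79.7)
snap('wrist','w9'); 
crop('w9',270,190,370,250,8,'c9')
E
```

```text
t 8.4833 tcp [0.594  0.0244 0.0846] tilt [ 2.e-04 -0.e+00 -1.e+00] yaw y 79.7 q [-0.084  0.115  1.803 -0.     1.223 -1.475] F [ 0.14 -0.91 -0.41] open 0.0113
shift units [ 0.365 -0.005  0.003]
turn units 0.0 deg 0.0020618009501021106
```

View pics/c9.png

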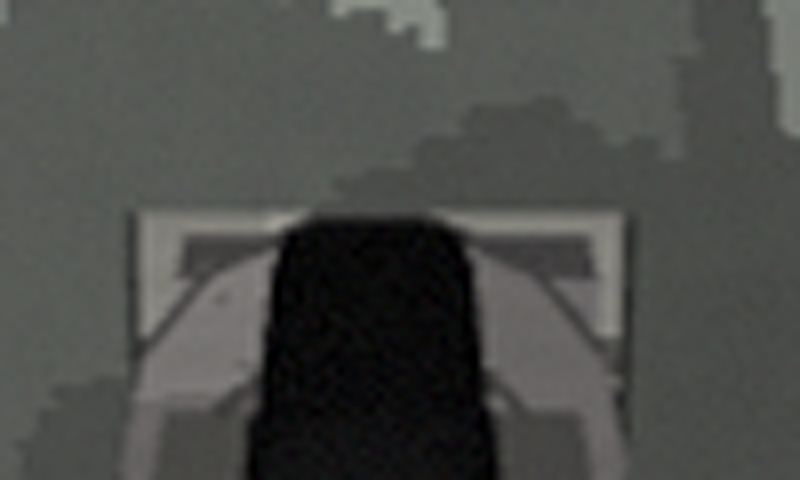

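drive_tool(commands="1 0.05 0 0 0;1 0.1 0 0 0;1 0.15 0 0 0;1 0.2 0 0 0;1 0.2 0 0 0;1 0.2 0 0 0")

```text
t: 9.03
tool_pos: [0.5937, 0.0244, 0.0762]
tool_rot: [0.141, 1.567, -0.141]
contact_force: [-0.1, 0.2, -0.1]
opening: 0.0109
```

drive_tool(commands="1 0.03 0 0.01 0;1 0.05 0 0.01 0;1 0.07 0 0.01 0;1 0.07 0 0.01 0")

```text
t: 9.37
tool_pos: [0.5942, 0.0244, 0.0735]
tool_rot: [0.141, 1.566, -0.141]
contact_force: [0.5, -0.6, -1.8]
opening: 0.0111
```

```bash
python3 - <<'E'
from h import *
goal(.5941,.0242,.070,79.7)
E
```

```text
t 9.3667 tcp [0.5942 0.0244 0.0735] tilt [-3.e-04  0.e+00 -1.e+00] yaw y 79.7 q [-0.084  0.129  1.808  0.     1.205 -1.475] F [ 0.46 -0.64 -1.78] open 0.0111
shift units [ 0.088 -0.005 -0.003]
turn units -0.0 deg -0.0017759705287829775
```

drive_tool(commands="1 0.03 0 0 0;1 0.06 0 0 0;1 0.09 0 0 0;1 0.09 0 0 0")

```text
t: 9.7
tool_pos: [0.5942, 0.0243, 0.0698]
tool_rot: [0.141, 1.566, -0.141]
contact_force: [0.4, -0.4, -0.6]
opening: 0.0106
```

drive_tool(commands="1 0.03 0 0 0;1 0.06 0 0 0;1 0.09 0 0 0;1 0.09 0 0 0")

```text
t: 10.03
tool_pos: [0.5942, 0.0243, 0.0661]
tool_rot: [0.141, 1.566, -0.141]
contact_force: [-0.4, -0.6, -1.4]
opening: 0.0113
```

```bash
python3 - <<'E'
from h import *
goal(.5941,.0242,.0585,79.7)
E
```

```text
t 10.0333 tcp [0.5942 0.0243 0.0661] tilt [-3.e-04  1.e-04 -1.e+00] yaw y 79.7 q [-0.084  0.139  1.811  0.     1.192 -1.475] F [-0.41 -0.63 -1.44] open 0.0113
shift units [ 0.191 -0.004 -0.002]
turn units -0.001 deg -0.004330662268600349
```

drive_tool(commands="1 0.03 0 0 0;1 0.06 0 0 0;1 0.09 0 0 0;1 0.09 0 0 0")

```text
t: 10.37
tool_pos: [0.5944, 0.0244, 0.0629]
tool_rot: [0.141, 1.566, -0.141]
contact_force: [-0.2, -0.5, -0.5]
opening: 0.0109
```

drive_tool(commands="1 0.02 0 0 0;1 0.04 0 0 0;1 0.05 0 0 0;1 0.05 0 0 0;1 0.05 0 0 0")

```text
t: 10.78
tool_pos: [0.5945, 0.0243, 0.0613]
tool_rot: [0.141, 1.566, -0.141]
contact_force: [-1.9, -0.1, 4.2]
opening: 0.011
```

drive_tool(commands="1 0.03 0 0 0;1 0.05 0 0 0;1 0.08 0 0 0;1 0.08 0 0 0;1 0.08 0 0 0")

```text
t: 11.2
tool_pos: [0.5946, 0.0243, 0.0586]
tool_rot: [0.141, 1.566, -0.141]
contact_force: [-4.0, 0.4, 6.3]
opening: 0.0112
```

```bash
python3 - <<'E'
from h import *
goal(.5941,.0242,.0567,79.7)
print(ctrl.get_obs()['wrist_torque'])
E
```

```text
t 11.2 tcp [0.5946 0.0243 0.0586] tilt [ 2.e-04 -0.e+00 -1.e+00] yaw y 79.7 q [-0.084  0.149  1.814 -0.     1.178 -1.475] F [-4.01  0.36  6.34] open 0.0112
shift units [ 0.046 -0.005 -0.011]
turn units 0.0 deg 0.0020505730172715175
[ 0.06329704  0.61264063 -0.01322145]
```

drive_tool(commands="1 0.02 0 -0.015 0;1 0.03 0 -0.015 0;1 0.04 0 -0.015 0;1 0.04 0 -0.015 0;1 0.04 0 -0.015 0")

```text
t: 11.62
tool_pos: [0.5945, 0.0244, 0.0575]
tool_rot: [0.141, 1.565, -0.141]
contact_force: [-2.8, -0.1, 8.8]
opening: 0.0114
```

drive_tool(commands="1 0 0 0 0;1 0 0 0 0")

```text
t: 11.78
tool_pos: [0.5946, 0.0243, 0.0575]
tool_rot: [0.141, 1.565, -0.141]
contact_force: [-2.0, -0.3, 8.8]
opening: 0.0112
```

```bash
python3 - <<'E'
from h import *
goal(.5941,.0242,.0567,79.7)
print(ctrl.get_obs()['wrist_torque'])
E
```

```text
t 11.7833 tcp [0.5946 0.0243 0.0575] tilt [ 1.5e-03 -2.0e-04 -1.0e+00] yaw y 79.7 q [-0.084  0.15   1.815 -0.     1.175 -1.475] F [-1.99 -0.28  8.77] open 0.0112
shift units [ 0.021 -0.006 -0.011]
turn units 0.001 deg 0.0027247373521817053
[-0.04579374  0.59814574 -0.03175233]
```

drive_tool(commands="1 0.02 0 -0.01 0;1 0.03 0 -0.01 0;1 0.03 0 -0.01 0;1 0.03 0 -0.01 0")

```text
t: 12.12
tool_pos: [0.5946, 0.0243, 0.0567]
tool_rot: [0.141, 1.564, -0.141]
contact_force: [-2.9, 0.0, 9.9]
opening: 0.0111
```

```bash
python3 - <<'E'
from h import *
goal(.5941,.0242,.0567,79.7)
print(ctrl.get_obs()['wrist_torque'])
E
```

```text
t 12.1167 tcp [0.5946 0.0243 0.0567] tilt [ 2.4e-03 -4.0e-04 -1.0e+00] yaw y 79.7 q [-0.084  0.15   1.816 -0.     1.173 -1.475] F [-2.87  0.03  9.89] open 0.0111
shift units [ 0.001 -0.005 -0.01 ]
turn units 0.0 deg 0.00024363914654657037
[ 0.01732228  0.57681727 -0.02515844]
```

drive_tool(commands="1 0 0 0 0.5;1 0 0 0 1;1 0 0 0 1.5;1 0 0 0 2;1 0 0 0 2")

```text
t: 12.53
tool_pos: [0.5954, 0.0244, 0.0572]
tool_rot: [0.279, 1.548, -0.279]
contact_force: [-0.1, 0.6, 8.4]
opening: 0.0109
```

```bash
python3 - <<'E'
from h import *
goal(.5941,.0242,.0567,79.7)
print(ctrl.get_obs()['wrist_torque'])
E
```

```text
t 12.5333 tcp [0.5954 0.0244 0.0572] tilt [ 4.6e-03 -2.0e-04 -1.0e+00] yaw y 69.62 q [-0.084  0.15   1.815  0.     1.171 -1.299] F [-0.07  0.59  8.45] open 0.0109
shift units [ 0.011 -0.016 -0.028]
turn units -2.017 deg -10.083953577814896
[ 0.03979387  0.27826318 -0.01246717]
```

drive_tool(commands="1 0.025 0 -0.01 0.5;1 0.025 0 -0.02 1;1 0.025 0 -0.02 1.5;1 0.025 0 -0.02 2;1 0.025 0 -0.02 2.5;1 0.025 0 -0.02 2.5")

```text
t: 13.03
tool_pos: [0.5954, 0.0245, 0.0567]
tool_rot: [0.45, 1.517, -0.448]
contact_force: [1.1, -0.0, 8.5]
opening: 0.0114
```

```bash
python3 - <<'E'
from h import *
goal(.5941,.0242,.0567,79.7)
print(ctrl.get_obs()['wrist_torque'])
snap('wrist','w10')
E
```

```text
t 13.0333 tcp [0.5954 0.0245 0.0567] tilt [ 6.4e-03 -6.0e-04 -1.0e+00] yaw y 57.11 q [-0.084  0.15   1.817 -0.     1.169 -1.08 ] F [ 1.06 -0.05  8.53] open 0.0114
shift units [ 0.    -0.024 -0.023]
turn units -4.517 deg -22.587391834626686
[-0.04222603  0.06591165 -0.06843467]
```

View pics/w10.png

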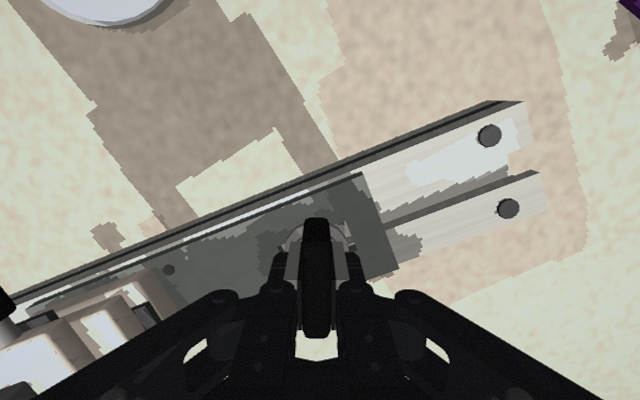

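drive_tool(commands="1 0.015 0 0 0.7;1 0.015 0 0 1.4;1 0.015 0 0 2.1;1 0.015 0 0 2.8;1 0.015 0 0 3.5;1 0.015 0 0 4;1 0.015 0 0 4")

```text
t: 13.67
tool_pos: [0.5955, 0.0244, 0.0562]
tool_rot: [0.721, 1.442, -0.718]
contact_force: [0.6, -1.0, 9.5]
opening: 0.0112
```

```bash
python3 - <<'E'
from h import *
goal(.5944,.0243,.0567,79.7)
print(ctrl.get_obs()['wrist_torque'])
E
```

```text
t 13.6667 tcp [0.5955 0.0244 0.0562] tilt [ 6.5e-03 -9.0e-04 -1.0e+00] yaw y 37.12 q [-0.084  0.15   1.817 -0.     1.168 -0.731] F [ 0.62 -0.96  9.46] open 0.0112
shift units [-0.012 -0.023 -0.015]
turn units -8.516 deg -42.58192616988541
[-0.06265746  0.05668465 -0.01151121]
```

Turning freely at 43° with near-zero torque. I'll continue.

drive_tool(commands="1 0 0 0 0.7;1 0 0 0 1.4;1 0 0 0 2.1;1 0 0 0 2.8;1 0 0 0 3.5;1 0 0 0 4.2;1 0 0 0 5;1 0 0 0 5")

```text
t: 14.33
tool_pos: [0.5956, 0.0243, 0.0563]
tool_rot: [1.055, 1.295, -1.049]
contact_force: [0.2, -1.0, 10.4]
opening: 0.0111
```

```bash
python3 - <<'E'
from h import *
goal(.5944,.0243,.0567,79.7)
print(ctrl.get_obs()['wrist_torque'])
E
```

```text
t 14.3333 tcp [0.5956 0.0243 0.0563] tilt [ 0.0067 -0.0011 -1.    ] yaw y 12.07 q [-8.400e-02  1.500e-01  1.817e+00 -1.000e-03  1.168e+00 -2.940e-01] F [ 0.16 -1.02 10.41] open 0.0111
shift units [-0.01  -0.028 -0.007]
turn units -13.526 deg -67.63195868596867
[-0.12553     0.03005516  0.00032089]
```

drive_tool(commands="1 0 0 0 0.7;1 0 0 0 1.4;1 0 0 0 2.1;1 0 0 0 2.8;1 0 0 0 3.5;1 0 0 0 4;1 0 0 0 4.4;1 0 0 0 4.4")

```text
t: 15.0
tool_pos: [0.5956, 0.0242, 0.0563]
tool_rot: [1.338, 1.117, -1.33]
contact_force: [0.0, -1.1, 10.5]
opening: 0.0115
```

```bash
python3 - <<'E'
from h import *
goal(.5944,.0243,.0567,-10.3)
print(ctrl.get_obs()['wrist_torque'])
E
```

```text
t 15.0 tcp [0.5956 0.0242 0.0563] tilt [ 0.0068 -0.0012 -1.    ] yaw y -9.87 q [-8.400e-02  1.500e-01  1.817e+00 -1.000e-03  1.167e+00  8.900e-02] F [ 1.000e-02 -1.100e+00  1.052e+01] open 0.0115
shift units [-0.01  -0.03   0.002]
turn units 0.087 deg 0.43391754956336115
[-0.20091183  0.09613519 -0.06121054]
```

drive_tool(commands="1 0 0 0 0.2;1 0 0 0 0.4;1 0 0 0 0.5;1 0 0 0 0.5")

```text
t: 15.33
tool_pos: [0.5956, 0.0242, 0.0563]
tool_rot: [1.368, 1.094, -1.361]
contact_force: [0.7, -1.2, 10.1]
opening: 0.0108
```

```bash
python3 - <<'E'
from h import *
goal(.5944,.0243,.0567,-10.3)
print(ctrl.get_obs()['wrist_torque'])
E
```

```text
t 15.3333 tcp [0.5956 0.0242 0.0563] tilt [ 0.0068 -0.0013 -1.    ] yaw y -12.31 q [-8.400e-02  1.500e-01  1.817e+00 -1.000e-03  1.168e+00  1.310e-01] F [ 0.75 -1.16 10.1 ] open 0.0108
shift units [-0.01  -0.029  0.003]
turn units -0.402 deg -2.0122578247690086
[-0.20340104  0.07360982  0.00775753]
```

drive_tool(commands="1 0 0 0 0.15;1 0 0 0 0.3;1 0 0 0 0.3")

```text
t: 15.58
tool_pos: [0.5956, 0.0241, 0.0563]
tool_rot: [1.387, 1.08, -1.379]
contact_force: [0.3, -1.5, 9.3]
opening: 0.011
```

```bash
python3 - <<'E'
from h import *
goal(.5944,.0243,.0567,-10.3)
print(ctrl.get_obs()['wrist_torque'])
E
```

```text
t 15.5833 tcp [0.5956 0.0241 0.0563] tilt [ 0.0069 -0.0013 -1.    ] yaw y -13.82 q [-8.400e-02  1.500e-01  1.817e+00 -1.000e-03  1.167e+00  1.580e-01] F [ 0.31 -1.49  9.32] open 0.011
shift units [-0.01  -0.031  0.003]
turn units -0.704 deg -3.5179439567117043
[-0.22198888  0.06145069  0.06514732]
```

drive_tool(commands="1 0 0 0 0.1;1 0 0 0 0.2;1 0 0 0 0.2")

```text
t: 15.83
tool_pos: [0.5957, 0.0241, 0.0563]
tool_rot: [1.4, 1.07, -1.392]
contact_force: [0.6, -0.5, 10.0]
opening: 0.0109
```

```bash
python3 - <<'E'
from h import *
goal(.5944,.0243,.0567,-10.3)
print(ctrl.get_obs()['wrist_torque'])
E
```

```text
t 15.8333 tcp [0.5957 0.0241 0.0563] tilt [ 0.0071 -0.0015 -1.    ] yaw y -14.81 q [-8.400e-02  1.500e-01  1.817e+00 -1.000e-03  1.167e+00  1.750e-01] F [ 0.61 -0.46  9.97] open 0.0109
shift units [-0.009 -0.033  0.002]
turn units -0.901 deg -4.507364468310783
[-0.26950966 -0.01794065  0.06726331]
```

drive_tool(commands="1 0 0 0 0.1;1 0 0 0 0.2;1 0 0 0 0.2")

```text
t: 16.08
tool_pos: [0.5957, 0.0241, 0.0563]
tool_rot: [1.412, 1.06, -1.404]
contact_force: [-0.1, -1.5, 9.5]
opening: 0.0108
```

```bash
python3 - <<'E'
from h import *
goal(.5944,.0243,.0567,-10.3)
print(ctrl.get_obs()['wrist_torque'])
E
```

```text
t 16.0833 tcp [0.5957 0.0241 0.0563] tilt [ 0.0072 -0.0016 -1.    ] yaw y -15.8 q [-8.400e-02  1.500e-01  1.817e+00 -1.000e-03  1.167e+00  1.920e-01] F [-0.09 -1.5   9.54] open 0.0108
shift units [-0.009 -0.034  0.003]
turn units -1.1 deg -5.500094559731053
[-0.25278533 -0.0236337   0.01988549]
```

drive_tool(commands="1 0 0 0 0.1;1 0 0 0 0.2;1 0 0 0 0.2")

```text
t: 16.33
tool_pos: [0.5958, 0.024, 0.0564]
tool_rot: [1.425, 1.05, -1.416]
contact_force: [2.0, -1.6, 9.4]
opening: 0.0111
```

```bash
python3 - <<'E'
from h import *
goal(.5944,.0243,.0567,-10.3)
print(ctrl.get_obs()['wrist_torque'],ctrl.get_obs()['effort'])
snap('wrist','w11')
print(ctrl.get_obs()['wrist_torque'],ctrl.get_obs()['effort'])
crop('w11',220,150,420,350,3,'c11')
E
```

```text
t 16.3333 tcp [0.5958 0.024  0.0564] tilt [ 0.0073 -0.0017 -1.    ] yaw y -16.79 q [-8.400e-02  1.500e-01  1.817e+00 -1.000e-03  1.167e+00  2.100e-01] F [ 2.   -1.56  9.44] open 0.0111
shift units [-0.009 -0.035  0.003]
turn units -1.298 deg -6.491589017714631
[-0.29748677 -0.02641374  0.13420349] [  0.77570351 -33.42989445 -27.09609747   0.44401981   0.12183398
   0.18944903]
[-0.24739555  0.00059217  0.14604236] [  0.78382915 -33.43036652 -27.0964247    0.4450992    0.12152174
   0.14448674]
```

View pics/w11.png

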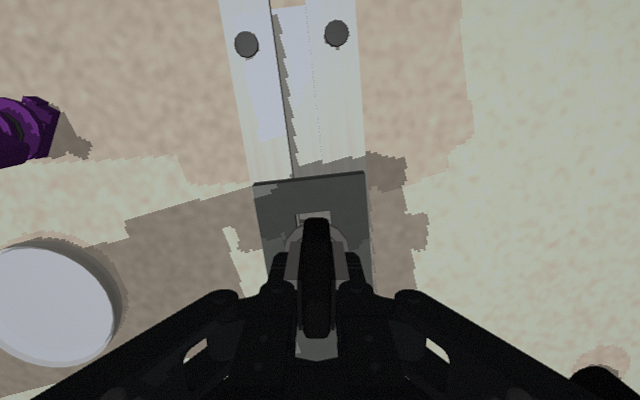

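drive_tool(commands="1 0 -0.01 0 -0.4;1 0 -0.02 0 -0.8;1 0 -0.03 0 -1.15;1 0 -0.03 0 -1.15;1 0 -0.03 0 -1.15")

```text
t: 16.8
tool_pos: [0.5953, 0.0247, 0.0567]
tool_rot: [1.354, 1.105, -1.343]
contact_force: [2.6, -0.7, 9.3]
opening: 0.011
```

```bash
python3 - <<'E'
from h import *
goal(.5944,.0243,.0605,-10.3)
print(ctrl.get_obs()['wrist_torque'])
E
```

```text
t 16.8 tcp [0.5953 0.0247 0.0567] tilt [ 9.1e-03 -8.0e-04 -1.0e+00] yaw y -11.05 q [-0.083  0.148  1.819 -0.     1.166  0.11 ] F [ 2.58 -0.74  9.3 ] open 0.011
shift units [-0.096 -0.019  0.015]
turn units -0.15 deg -0.7497781093241827
[-0.05450538 -0.36063344  0.03698173]
```

drive_tool(commands="1 -0.03 0.01 0 -0.1;1 -0.06 0.01 0 -0.1;1 -0.09 0.01 0 -0.1;1 -0.09 0.01 0 -0.1;1 -0.09 0.01 0 -0.1")

```text
t: 17.22
tool_pos: [0.5952, 0.0248, 0.0594]
tool_rot: [1.348, 1.11, -1.337]
contact_force: [3.7, -0.3, 6.2]
opening: 0.0114
```

```bash
python3 - <<'E'
from h import *
goal(.5944,.0243,.0605,-10.3)
print(ctrl.get_obs()['wrist_torque'])
E
```

```text
t 17.2167 tcp [0.5952 0.0248 0.0594] tilt [ 8.2e-03 -5.0e-04 -1.0e+00] yaw y -10.56 q [-0.083  0.145  1.817  0.     1.171  0.101] F [ 3.73 -0.28  6.17] open 0.0114
shift units [-0.028 -0.017  0.015]
turn units -0.052 deg -0.26079792501020904
[-0.05749678 -0.82271717 -0.0101746 ]
```

drive_tool(commands="1 -0.01 0.015 0 0;1 -0.02 0.025 0 0;1 -0.03 0.025 0 0;1 -0.03 0.025 0 0;1 -0.03 0.025 0 0")

```text
t: 17.63
tool_pos: [0.5952, 0.0248, 0.0595]
tool_rot: [1.347, 1.112, -1.339]
contact_force: [5.8, 0.3, 5.3]
opening: 0.0114
```

```bash
python3 - <<'E'
from h import *
goal(.5944,.0243,.0605,-10.3)
print(ctrl.get_obs()['wrist_torque'])
E
```

```text
t 17.6333 tcp [0.5952 0.0248 0.0595] tilt [ 5.9e-03 -2.0e-04 -1.0e+00] yaw y -10.56 q [-0.083  0.146  1.816  0.     1.174  0.101] F [5.82 0.27 5.26] open 0.0114
shift units [-0.024 -0.016  0.015]
turn units -0.052 deg -0.2595322112986338
[ 0.04279933 -1.01126351 -0.03672299]
```

drive_tool(commands="0.6 0 0 0 0;0.5 0 0 0 0;0.3 0 0 0 0;0.3 0 0 0 0;0.3 0 0 0 0", newtons=20)

```text
t: 18.05
tool_pos: [0.5916, 0.025, 0.057]
tool_rot: [1.342, 1.118, -1.346]
contact_force: [-0.7, 0.1, 1.6]
opening: 0.0299
```

```bash
python3 - <<'E'
from h import *
goal(.5944,.0243,.0605,-10.3)
snap('wrist','w12')
crop('w12',220,150,420,350,3,'c12')
E
```

```text
t 18.05 tcp [0.5916 0.025  0.057 ] tilt [-2.8e-03  2.0e-04 -1.0e+00] yaw y -10.55 q [-0.083  0.147  1.82  -0.     1.178  0.101] F [-0.7   0.14  1.63] open 0.0299
shift units [-0.087  0.073  0.004]
turn units -0.049 deg -0.2460243292366755
```

View pics/w12.png

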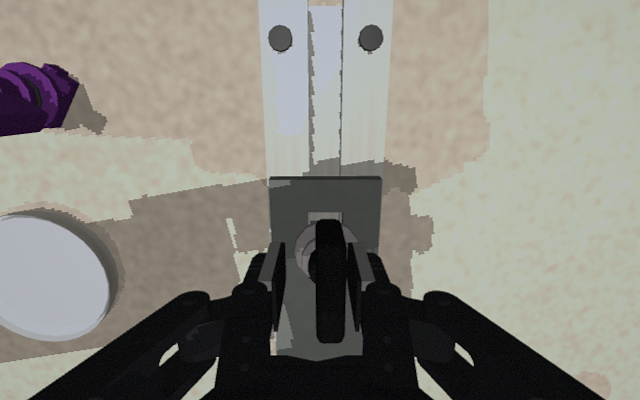

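drive_tool(commands="0.3 -0.1 0.05 0 0;0.3 -0.1 0.08 0 0;0.3 -0.1 0.08 0 0;0.3 -0.1 0.08 0 0")

```text
t: 18.43
tool_pos: [0.5961, 0.0242, 0.062]
tool_rot: [1.344, 1.116, -1.344]
contact_force: [-0.4, 0.3, 0.6]
opening: 0.0298
```

```bash
python3 - <<'E'
from h import *
goal(.5944,.0243,.0605,-10.3)
snap('wrist','w13')
crop('w13',220,130,420,350,2.7,'c13')
E
```

```text
t 18.4333 tcp [0.5961 0.0242 0.062 ] tilt [ 1.e-04 -0.e+00 -1.e+00] yaw y -10.55 q [-0.084  0.148  1.809 -0.     1.185  0.1  ] F [-0.38  0.31  0.6 ] open 0.0298
shift units [ 0.038 -0.043  0.006]
turn units -0.051 deg -0.25367009526277684
```

View pics/c13.png

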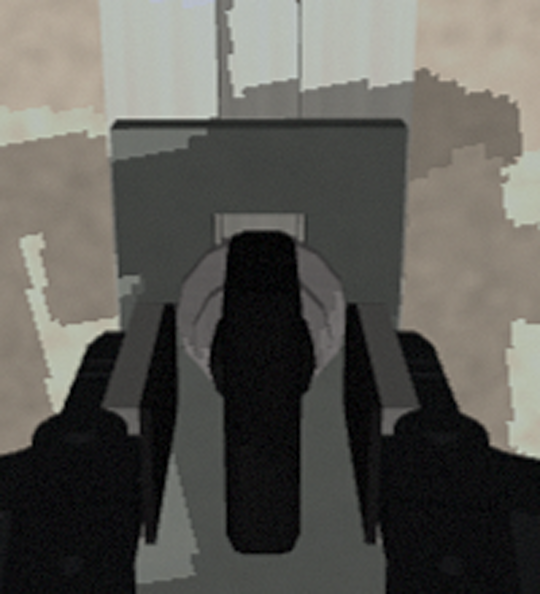

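drive_tool(commands="0 0 0 0 0;-0.2 -0.2 0 0 0;-0.2 -0.7 0 0 0;-0.2 -1.4 0 0 0;-0.2 -2.2 0 0 0;-0.2 -3 0 0 0;-0.2 -3.5 0 0 0;-0.2 -3.5 0 0 0")

```text
t: 19.15
tool_pos: [0.5993, 0.0241, 0.2098]
tool_rot: [1.349, 1.108, -1.334]
contact_force: [0.2, 0.0, 0.8]
opening: 0.0512
```

```bash
python3 - <<'E'
from h import *
goal(.5944,.0243,.0605,-10.3)
snap('wrist','w14');snap('top','t14');snap('side','s14')
s=load('w14');K,T,d=s['K'],s['T'],s['d']
vv,uu=np.mgrid[0:400,0:640]
P=np.stack([(uu-K[0,2])/K[0,0]*d,(vv-K[1,2])/K[1,1]*d,d],-1)@T[:3,:3].T+T[:3,3]
m=(P[...,2]>.080)&(P[...,2]<.1)&(np.hypot(P[...,0]-.595,P[...,1]-.0245)<.035)
print(m.sum(),np.median(P[m][:,2]),cv2.minAreaRect((P[m][:,:2]*1000).astype(np.float32)))
crop('s14',240,140,400,260,5,'c14')
E
```

```text
t 19.15 tcp [0.5993 0.0241 0.2098] tilt [ 0.0117 -0.001  -0.9999] yaw y -10.55 q [-0.084 -0.     1.703  0.     1.427  0.1  ] F [0.16 0.02 0.77] open 0.0512
shift units [ 3.73  -0.164  0.022]
turn units -0.049 deg -0.2472040630246397
729 0.08803672694912129 ((595.7539672851562, 23.95002555847168), (45.17580795288086, 11.28476333618164), 79.38119506835938)
```

View pics/w14.png

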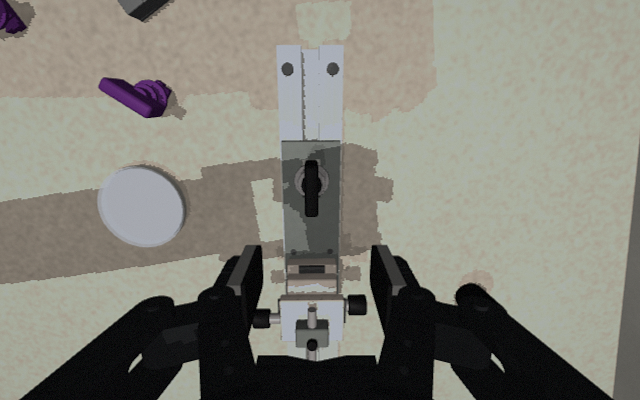

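View pics/c14.png

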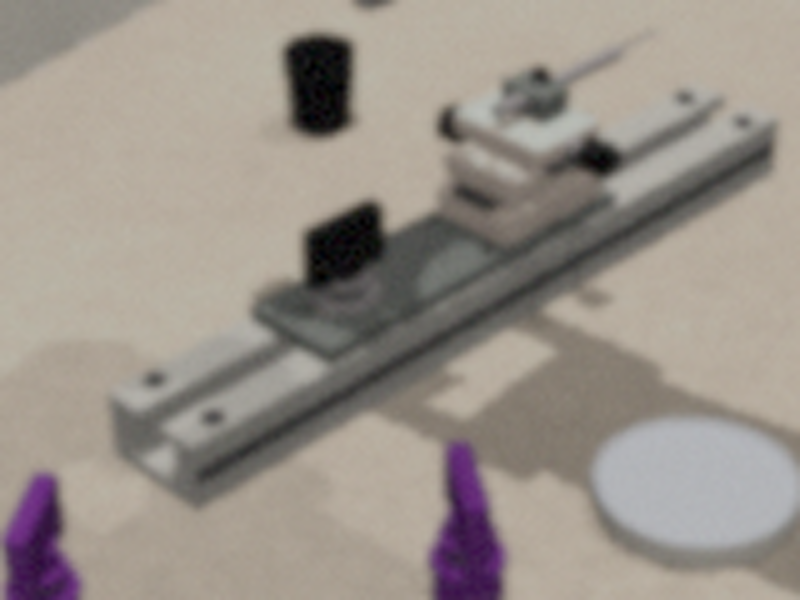

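View pics/t14.png

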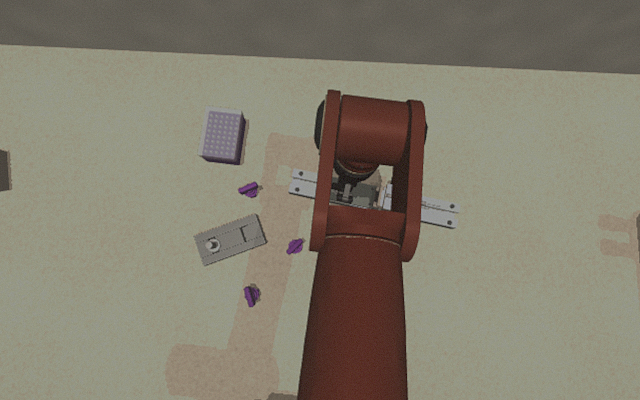

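```bash
python3 - <<'E'
from h import *
snap('wrist','w15');crop('w15',265,30,355,250,2.7,'c15')
s=load('w15');K,T,d=s['K'],s['T'],s['d']
vv,uu=np.mgrid[0:400,0:640]
P=np.stack([(uu-K[0,2])/K[0,0]*d,(vv-K[1,2])/K[1,1]*d,d],-1)@T[:3,:3].T+T[:3,3]
r=np.hypot(P[...,0]-.595,P[...,1]-.0245)
m=(P[...,2]>.080)&(P[...,2]<.1)&(r<.035)
print('wing',m.sum(),np.median(P[m][:,2]),cv2.minAreaRect((P[m][:,:2]*1000).astype(np.float32)))
m=(r>.02)&(r<.05)&(P[...,2]>.040)&(P[...,2]<.048);print('foot z',np.median(P[m][:,2]))
goal(.6,.03,.2)
E
```

```text
wing 751 0.08806780150845667 ((595.6989135742188, 23.746540069580078), (45.422027587890625, 10.979196548461914), 79.5813217163086)
foot z 0.04370625077206253
t 19.35 tcp [0.5951 0.0244 0.2005] tilt [-2.5e-03  2.0e-04 -1.0e+00] yaw y -10.55 q [-0.084  0.006  1.713 -0.     1.426  0.1  ] F [ 0.06  0.44 -0.35] open 0.0511
shift units [ 0.013  0.096 -0.161]
```

View pics/c15.png

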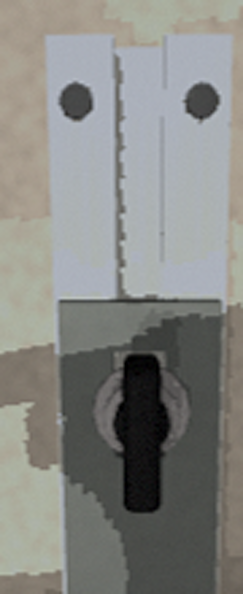

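```bash
python3 - <<'E'
from h import *
f=lambda c:(265+c[0]/2.7-.35,30+c[1]/2.7-.35)
for c in[(60,302),(222,301)]:print(w('w15',*f(c),.044))
r=[w('w15',*f(c),.036) for c in[(47,37),(230,38)]];print('railend',np.mean(r,0))
g=lambda c:(220+c[0]/3.4-.35,130+c[1]/3.4-.35)
print('railend before',np.mean([w('w6',*g(c),.036) for c in[(726,46),(714,235)]],0))
E
```

```text
[0.57496772 0.06503243 0.044     ]
[0.62902176 0.05528029 0.044     ]
railend [0.61640173 0.1418182  0.036     ]
railend before [0.61546903 0.14235739 0.036     ]
```

```bash
python3 -c "
from station import ctrl
print(ctrl.finish_job())"
```

```text
the job is handed in; nothing more can be done
None
```

The lock is in the rail with its head crosswise and the wing in line with the slot, and the job was handed in at about 19.4 s. I took the black wing lock from the block and lowered it through the foot hole into the slot. I then pressed it about 6 mm at roughly 10 N, turned it clockwise to its stop, and eased it back about 5–6° to the quarter. The spring lifted it there, and I released and raised the gripper.

**Seating:** The wing top stands 44.4 mm above the foot, against 44.7 mm expected when seated.

**Alignment:** The wing is at 79.6° and the rail at about 79.8°.

**Foot position:** The foot end is at the same place along the rail as before, to within about 1 mm, which is as close as I can measure it.

**Other things on the bench:** The block, post, tip box and purple look-alikes are unmoved in the last top view, and the dish and pot appear in place in the last side view.

**Checks that disagreed:**
- **Stop angle:** The stop torque showed clearly only at about 96.5° of tool turn, against about 94° stated.
- **Side force:** The wrist saw up to about 6 N across the rail while the lock was rising. This came from the commanded position having drifted, and the tool sprang about 4 mm sideways and 2.5 mm down when I released it. The force read 1.6 N just after that, so a fingertip may have briefly touched the lock's flange.

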